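# Unlatch the snorkel-mask box

### The job

Unlatch the clear, blue-rimmed box with the orange diving mask inside: first slide its red safety tab all the way out, away from the yellow latch, then swing the yellow latch up as far as it goes and let go so that it stays up, with the tab left out. Leave the grey case with the same kind of catch alone; do not touch it.

Things in the scene. Friction and masses are not known exactly. Their poses are not given: they have to be found in the camera images.
- mask_box: Clear box with an orange and black mask inside, blue rim, 120 mm (x) by 200 mm (y), lid top 90 mm above the cabinet top. Origin: centre of its underside; x to its back (roughly away from the robot, turned up to 20 degrees), y along its length, z up. It stands firmly and does not move. The red tab and yellow latch are on its lid.
- mask_tab_grip (a point): Grip point of the box's red tab: an upright red fin 10 mm thick (y), 24 mm long (x), 4 to 52 mm above the lid; this point is on its centre line, 38 mm above the lid, 55 mm to +y of the lid's centre with the tab in. Axes as the box's; it slides out to +y. A red bolt 14 mm wide, top 15 mm above the lid, runs from the fin in -y over the latch's arm and blocks it.
- mask_tab (a joint): How far the mask box's red tab is slid out along the box's +y, m: 0 fully in (blocks the latch), 0.025 fully out against its stop; the latch is free from about 0.012. It slides with about 1.5 N and stays where it is left.
- mask_latch_grip (a point): Centre of the yellow block, 20 mm wide (y), 16 mm thick (x), at the free end of the latch's flat arm (18 mm wide). Latch down: 26 mm above the lid (block top 42 mm), 50 mm to -x of the lid's centre, axes as the box's; they turn with the latch. The level hinge, along y, then lies 85 mm to +x of this point and 20 mm below it.
- mask_latch (a joint): Angle of the mask box's yellow latch, rad: 0 down flat on the lid, 1.2 fully up against its stop; the block rises and swings back over the lid. About 1.5 N at the block moves it once the tab is out; a stiff hinge keeps it where it is left.
- light_case: Bystander, not to be touched: opaque grey case with black trim, same size (120 x 200 mm, lid at 90 mm) and same red tab and yellow latch on its lid, which rise 52 mm above the lid. It stands beside the mask box, on either side. Origin: centre of its underside; x to its back, y along its length, z up.
Things that resemble listed ones, but are neither listed nor needed, are in the scene too. Leave any purple look-alike of the mask_box alone.

How it is judged:
On the way, in this order (a step that is already met when the one before it is completed fails the run):
1. the mask box's red tab is slid out while its latch is still down (value of joint mask_tab above 0.018 m and value of joint mask_latch below 0.15 rad), for 0.2 s.
2. the mask box's yellow latch is swung up (value of joint mask_latch above 0.9 rad), for 0.2 s.
At the end, for the whole second after the job is handed in: The mask box's yellow latch stands up at more than 0.9 rad (of 1.2) and at rest, its red tab more than 16 mm out (of 25) (value of joint mask_latch above 0.9 rad and value of joint mask_tab above 0.016 m and velocity of joint mask_latch between -0.1 and 0.1 rad/s); the robot touches nothing.
It fails at once if the grey case is touched (more than 1 N) (contact force between light_case and the fingers above 1 N or contact force between light_case and the arm above 1 N).
It also fails if it takes over 51 s, if anything falls off the work surface, if the arm or the gripper's body presses on something with over 40 N, if the wrist force passes 120 N, or if a joint passes its speed limit or range.

### The arm

A 6-joint arm with a two-finger parallel gripper is mounted at the origin on the work surface. World frame = base frame: x ahead of the robot, y to its left, z up, the work surface at z = 0. Lengths are in m, angles in rad, forces in N, time in s.
With the tool pointing down it reaches from about 0.3 to 0.775 m from the base axis. Payload 14.6 kg.
Tool frame: the origin (TCP) lies on the centre line of the jaws, within the pads' length; the fingertips stand 19 mm ahead of it and the grasp point (between the pads) is the TCP; y points along the fingers, x is the direction in which the jaws open and shut, and the axes are right-handed (so a half turn about y gives the same grasp; the last joint's range is limited). The gripper opens to 94 mm and grips with 3 to 60 N. Pads are 16 mm wide; open, the fingers measure 119 mm over their backs; the gripper's body (75 mm by 177 mm) begins 78 mm behind the grasp point.
Start: joints at [-1.233, 0.3, 1.521, -0, 1.321, -0.067], TCP at [0.217, -0.506, 0.224] pointing down, gripper open.
Joint ranges: [-3.03, 3.03], [-0.79, 2.21], [0.23, 2.52], [-1.04, 4.18], [0, 3.07], [-2.55, 2.55]. Speed limits (rad/s): [2.22, 2.22, 2.57, 3.14, 3.14, 3.14].

### API

Orientations are given as [roll, pitch, yaw] about the fixed x, y, z axes, in that order (R = Rz(yaw) Ry(pitch) Rx(roll)).
In Python, from station import ctrl, optics gives the robot as it stands.
- The arm moves only by the tool jog_arm, never from a script. Its argument "targets" is a list of rows, each a list of 3 entries, a list of its own where there are three numbers: the finger opening in cm, from 0 to 9.4, then the shift along the tool's x, y, z in cm, then the turn about the tool's y in rad. A call has 1 to 10 rows; each row is the pose to reach, as a shift and turn from the pose commanded when the call began, along the tool's axes at that moment; what a row does not reach only later rows make up. A row lasts 1/10 s, in which the tool goes at most 50 mm and 8.59 degrees, less where a joint would pass 70% of its speed; a pose out of reach is approached as far as the arm can. A call with a gripper value outside its range is refused whole. The fingers move at their own pace and stop on an object; "grip_force" is the grip in N (left out, the last holds). Time passes only in rows, so rows that repeat a pose let the fingers close. It gives the time, the measured TCP pose, the force and the opening at its end, in the units of the state.
- ctrl.get_obs(): the state, without advancing time (a new reading comes with each control period).
- optics.camera(name): name is "side" or "top" or "wrist"; returns a dict with "img" (400x640x3 uint8, red, green, blue), "range_z" (400x640 float32, m along the optical axis (not along the pixel's ray), 0 where there is no reading), "camera_matrix" (3x3 intrinsics, pixels), "k1" (the pictures are not rectified: a ray, as slopes to the right and down, at radius r is drawn at 1 + k1 r^2 times it, then the intrinsics apply), "world_to_cam" (4x4, takes a point from world to camera coordinates); the wrist camera has in their place "mount" (4x4, takes a point from camera to tool coordinates, whose origin is the TCP and whose axes are the tool frame's). Camera axes: x right, y up, looking along -z (the intrinsics and any distortion apply to the point x, -y, -z); pixel columns grow to the right and rows downward; lengths in m; the calibration is good to about 2 mm. A picture is of the moment at which its call begins: read the wrist's pose just before it.
- ctrl.hand_in(): hands the job in, once; it reports no verdict.
The state is a dict: "time_s": time; "qpos": joint angles; "joint_vel": joint speeds; "tau": joint torques, N m; "ee_pos": TCP position; "eef_rot": TCP orientation; "force": force on the tool from outside, world axes, zero at the start; "moment": the same for the moment, N m; "grip_width": finger opening in m.
Only numpy, scipy, OpenCV 4.12 (cv2) and the standard library are available. Lean on these libraries where they do the work, as an engineer would, in place of code of your own. Each camera call takes 0.05 s, during which the arm holds its last target. There are 200 camera calls.

## Working session

There is one attempt and no reset: what is moved stays moved. The work goes in short steps, Python scripts to look and compute and a tool call to move; the robot and the scene stay as the last step left them, time stands still between calls to the robot, and variables do not carry over. Pictures are saved under pics/ and viewed, about 8 in all and at most 12, crops included, and the job is handed in when it is done.

Besides the shell and the picture viewer there is one more tool, called as name([rows], argument=value, ...), one row to a line, values as JSON. jog_arm: Moves the arm, as the interface text tells. Its arguments: {"type":"object","properties":{"targets":{"type":"array","items":{"type":"array"}},"grip_force":{"type":"number"}},"required":["targets"]}

```bash
ls; mkdir -p pics
python3 - <<'E'
from station import ctrl, optics
import cv2, numpy as np
print(ctrl.get_obs())
for n in ("side","top"):
    c=optics.camera(n); cv2.imwrite(f"pics/{n}0.png",c["img"][:,:,::-1]); np.savez(f"{n}0.npz",**c)
    print(n,c["camera_matrix"],c["k1"],c["world_to_cam"])
E
```

```text
pics
{'time_s': 0.0, 'qpos': array([-1.23259655e+00,  3.00460881e-01,  1.52158970e+00, -1.99468101e-05,
        1.32070377e+00, -6.65974467e-02]), 'joint_vel': array([ 7.78346092e-05,  1.57002623e-04, -9.68566397e-04, -6.95166082e-04,
       -8.35562257e-04,  1.72384651e-04]), 'tau': array([-1.61739157e-03, -5.31820428e+01, -3.52734804e+01,  7.07103079e-02,
        2.42884067e-02, -1.09568807e-04]), 'ee_pos': array([ 0.21652014, -0.50532024,  0.22388828]), 'eef_rot': array([-1.57073830e+00,  1.16041151e-03, -1.16599412e+00]), 'force': array([-0.30813923, -0.07710917, -0.44155452]), 'moment': array([ 0.0847669 , -0.00410727,  0.01774271]), 'grip_width': 0.09377948180435378}
side [[450.32141361   0.         318.94548035]
 [  0.         450.32141361 200.32708055]
 [  0.           0.           1.        ]] -0.11340674199960665 [[ 0.95700195 -0.29003037  0.00544601 -0.45751107]
 [ 0.19480876  0.65648692  0.72874857 -0.10783814]
 [-0.21493445 -0.69635287  0.68475972 -1.44761079]
 [ 0.          0.          0.          1.        ]]
top [[504.56726465   0.         314.40880001]
 [  0.         504.56726465 197.95968804]
 [  0.           0.           1.        ]] -0.10083805202845911 [[ 0.00925475 -0.99984316 -0.01510003 -0.10514501]
 [ 0.99301604  0.00741331  0.11774625 -0.46744542]
 [-0.11761584 -0.01608428  0.9929289  -1.48186463]
 [ 0.          0.          0.          1.        ]]
```

View pics/top0.png

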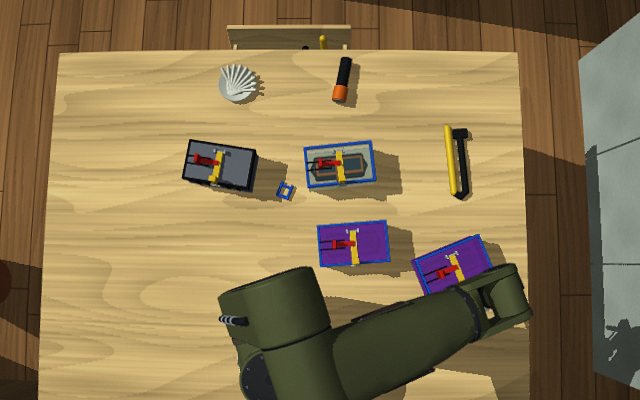

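View pics/side0.png

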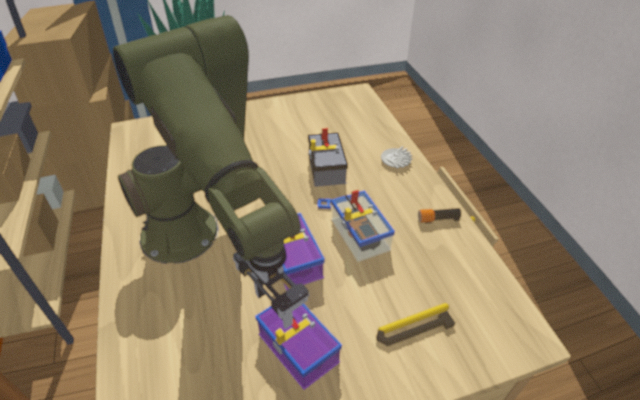

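Top view: the candidates are the clear blue-rimmed box (340,165), the grey case (220,165), and two purple look-alikes (353,245) and (452,265). By the description I choose the clear box at (340,165), then check it in a crop and measure it.

```bash
cat > h.py <<'E'
import numpy as np, cv2
from station import ctrl, optics
from scipy.spatial.transform import Rotation as R
def slopes(c,uv):
    K=c["camera_matrix"]; d=np.array([float(c["k1"]),0,0,0])
    return cv2.undistortPoints(np.array(uv,float).reshape(-1,1,2),K,d,).reshape(-1,2)
def toplane(c,uv,z,W=None):
    T=np.linalg.inv(c["world_to_cam"] if W is None else W)
    s=slopes(c,uv); d=np.c_[s[:,0],-s[:,1],-np.ones(len(s))]@T[:3,:3].T; o=T[:3,3]
    return o+d*((z-o[2])/d[:,2])[:,None]
def depthpts(c,uv,W=None):
    T=np.linalg.inv(c["world_to_cam"] if W is None else W)
    s=slopes(c,uv); u=np.array(uv,int); z=c["range_z"][u[:,1],u[:,0]]
    p=np.c_[s[:,0],-s[:,1],-np.ones(len(s))]*z[:,None]
    return (p@T[:3,:3].T+T[:3,3])[z>0]
def mask(img,lo,hi): return cv2.inRange(cv2.cvtColor(img,cv2.COLOR_RGB2HSV),lo,hi)
E
python3 - <<'E'
from h import *
c=dict(np.load("top0.npz")); img=c["img"]
m=mask(img,(103,120,60),(122,255,255)); q=np.zeros_like(m); q[130:200,296:385]=m[130:200,296:385]
pts=np.argwhere(q)[:,::-1]; r=toplane(c,pts,0.09)
rect=cv2.minAreaRect(r[:,:2].astype(np.float32)); print(len(pts),rect,cv2.boxPoints(rect))
for nm,lo,hi in (("red",(0,150,90),(6,255,255)),("yel",(20,150,120),(32,255,255))):
    k=mask(img,lo,hi); kk=np.zeros_like(k); kk[130:200,296:385]=k[130:200,296:385]
    uv=np.argwhere(kk)[:,::-1]; p=depthpts(c,uv); print(nm,len(uv),uv.min(0),uv.max(0))
    for b in np.arange(.08,.16,.01):
        s=p[(p[:,2]>b)&(p[:,2]<=b+.01)]
        if len(s): print(round(b,2),len(s),s.mean(0).round(4),s.min(0).round(3),s.max(0).round(3))
# grey-case depth pts
gu=np.argwhere(np.ones((80,100)))[:,::-1]+[170,125]; p=depthpts(c,gu); s=p[(p[:,2]>.08)&(p[:,2]<.1)]
print("grey",cv2.boxPoints(cv2.minAreaRect(s[:,:2].astype(np.float32))))
cv2.imwrite("pics/crop1.png",cv2.resize(img[120:205,290:390,::-1],None,fx=7,fy=7,interpolation=cv2.INTER_CUBIC))
E
```

```text
550 ((0.561703622341156, -0.17328637838363647), (0.1200304701924324, 0.19880937039852142), 6.3882737159729) [[ 0.49100074 -0.08117656]
 [ 0.51312137 -0.27875146]
 [ 0.6324065  -0.2653962 ]
 [ 0.6102859  -0.06782129]]
red 98 [318 158] [339 166]
0.09 3 [ 0.5634 -0.1414  0.0973] [ 0.556 -0.161  0.096] [ 0.57  -0.112  0.1  ]
0.1 63 [ 0.5605 -0.1479  0.1049] [ 0.553 -0.172  0.1  ] [ 0.568 -0.126  0.11 ]
0.11 3 [ 0.5628 -0.1527  0.1106] [ 0.562 -0.169  0.11 ] [ 0.565 -0.14   0.111]
0.12 2 [ 0.5467 -0.1192  0.1288] [ 0.547 -0.121  0.129] [ 0.547 -0.118  0.129]
0.13 6 [ 0.5557 -0.1154  0.1366] [ 0.546 -0.121  0.13 ] [ 0.566 -0.112  0.14 ]
0.14 19 [ 0.5569 -0.118   0.1431] [ 0.547 -0.121  0.14 ] [ 0.567 -0.115  0.147]
yel 170 [336 151] [345 182]
0.08 2 [ 0.543  -0.1753  0.0875] [ 0.54  -0.184  0.085] [ 0.546 -0.167  0.09 ]
0.09 71 [ 0.5612 -0.174   0.0973] [ 0.506 -0.184  0.091] [ 0.594 -0.163  0.1  ]
0.1 54 [ 0.5577 -0.1733  0.1026] [ 0.511 -0.183  0.1  ] [ 0.596 -0.163  0.11 ]
0.11 1 [ 0.515  -0.1688  0.1159] [ 0.515 -0.169  0.116] [ 0.515 -0.169  0.116]
0.12 12 [ 0.5159 -0.1771  0.1268] [ 0.505 -0.185  0.12 ] [ 0.522 -0.168  0.13 ]
0.13 29 [ 0.5129 -0.1789  0.1329] [ 0.506 -0.188  0.13 ] [ 0.521 -0.171  0.136]
grey [[0.47931272 0.08900224]
 [0.6029045  0.06927375]
 [0.63474685 0.26875448]
 [0.51115507 0.28848296]]
```

View pics/crop1.png

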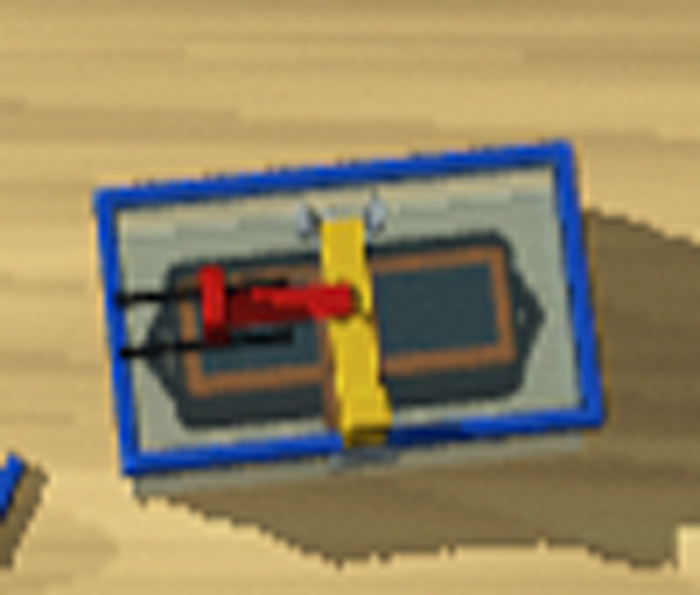

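The crop shows the blue-rimmed clear box with an orange/black mask inside. The red fin is at about (320,163) on the +y side, the bolt lies over the yellow arm, and the block is at (341,181). The grey case and the purple boxes are ruled out. Box centre is (0.562,-0.173), yaw 0.111. Next: the shifts.

```bash
cat >> h.py <<'E'
C=np.array([0.5617,-0.1733,0.09]); YAW=0.1115
B=R.from_euler("z",YAW).as_matrix()
def bx(x,y,z): return C+B@np.array([x,y,z])/1000   # box mm, from lid centre
def go(*ps):
    o=ctrl.get_obs(); T=R.from_euler("xyz",o["eef_rot"]); print("t",o["time_s"],"tcp box mm",((o["ee_pos"]-C)@B*1000).round(1),"F",o["force"].round(1),"w",o["grip_width"], "rpy",o["eef_rot"].round(3))
    for p in ps: print("shift cm",(T.inv().apply(p-o["ee_pos"])*100).round(2))
    print("turn",-(YAW-np.pi/2-o["eef_rot"][2]))
E
python3 -c "
from h import *
go(bx(0,55,130),bx(0,55,38))"
```

```text
t 0.1 tcp box mm [-380.  -291.6  133.9] F [-0.5 -0.3  0.4] w 0.09382344401989119 rpy [-1.571e+00  1.000e-03 -1.166e+00]
shift cm [-22.19   0.42  46.4 ]
shift cm [-22.18   9.62  46.39]
turn 0.29330135555936554
```

jog_arm([
  [9.4,[-2,0,4],0.03],
  [9.4,[-4,0,8],0.06],
  [9,[-6,0,12.5],0.09],
  [8,[-8,0,17],0.12],
  [7,[-10,0,21],0.15],
  [6,[-12,0,25],0.18],
  [5,[-14,0,29.5],0.2],
  [4,[-16,0,34],0.23],
  [4,[-18,0,38],0.26],
  [4,[-20,0,42],0.29],
])

```text
time_s: 1.1
ee_pos: [0.5248, -0.1545, 0.2242]
eef_rot: [-1.571, 0.0, -1.457]
force: [0.8, -1.1, -0.7]
grip_width: 0.0409
```

```bash
python3 -c "
from h import *
go(bx(0,55,130),bx(0,55,38))"
```

```text
t 1.1 tcp box mm [-34.6  22.8 134.2] F [ 0.8 -1.1 -0.7] w 0.04088708192418798 rpy [-1.571  0.    -1.457]
shift cm [-3.21  0.42  3.47]
shift cm [-3.21  9.62  3.47]
turn 0.0022835686943039057
```

jog_arm([
  [4,[-1.6,0,1.7],0],
  [4,[-3.2,0,3.5],0],
  [4,[-3.2,0,3.5],0],
  [4,[-3.2,0,3.5],0],
])

```text
time_s: 1.5
ee_pos: [0.5547, -0.1205, 0.224]
eef_rot: [-1.572, 0.0, -1.455]
force: [-0.3, -0.6, -0.8]
grip_width: 0.04
```

Run:
```python
from h import *
go(bx(0,55,130),bx(0,55,38))
o=ctrl.get_obs(); c=optics.camera("wrist")
W=np.eye(4);W[:3,:3]=R.from_euler("xyz",o["eef_rot"]).as_matrix();W[:3,3]=o["ee_pos"]
W=np.linalg.inv(W@c["mount"]); img=c["img"]
cv2.imwrite("pics/w1.png",img[:,:,::-1])
for nm,lo,hi in (("red",(0,150,70),(6,255,255)),("yel",(20,150,120),(32,255,255))):
    uv=np.argwhere(mask(img,lo,hi))[:,::-1]
    p=(depthpts(c,uv,W)-C)@B*1000; p=p[(abs(p[:,0])<70)&(abs(p[:,1])<110)]
    for a,b in ((-2,8),(8,18),(18,38),(38,46),(46,60)):
        s=p[(p[:,2]>a)&(p[:,2]<=b)]
        if len(s)>5: print(nm,a,len(s),np.percentile(s,[3,50,97],axis=0).round(1).tolist())
```

```text
t 1.5 tcp box mm [ -1.1  53.2 134. ] F [-0.3 -0.6 -0.8] w 0.04001547857981212 rpy [-1.572  0.    -1.455]
shift cm [-0.18  0.4   0.11]
shift cm [-0.17  9.6   0.11]
turn 0.004064231797161089
red -2 12 [[-11.6, 52.3, 0.0], [-4.2, 62.2, 6.8], [11.9, 62.7, 8.0]]
red 8 918 [[-6.5, 1.5, 13.0], [0.9, 26.2, 14.7], [10.5, 51.3, 16.1]]
red 18 69 [[10.7, 50.9, 19.6], [12.1, 55.8, 28.4], [12.5, 60.1, 37.3]]
red 38 33 [[10.8, 50.9, 38.5], [12.0, 55.7, 42.4], [12.4, 60.4, 45.6]]
red 46 370 [[-10.1, 51.0, 48.2], [1.9, 55.6, 51.5], [12.2, 60.3, 52.8]]
yel -2 227 [[-37.4, -8.1, -0.7], [5.9, 2.7, 7.6], [31.8, 8.9, 8.0]]
yel 8 1186 [[-40.8, -7.9, 8.1], [-4.1, -1.0, 8.9], [32.3, 8.3, 10.4]]
yel 18 70 [[-42.4, -8.4, 19.1], [-42.0, -5.4, 27.6], [-41.4, -2.1, 36.9]]
yel 38 83 [[-52.9, -8.9, 38.2], [-45.2, -6.8, 41.3], [-41.6, -2.9, 42.7]]
```

View pics/w1.png

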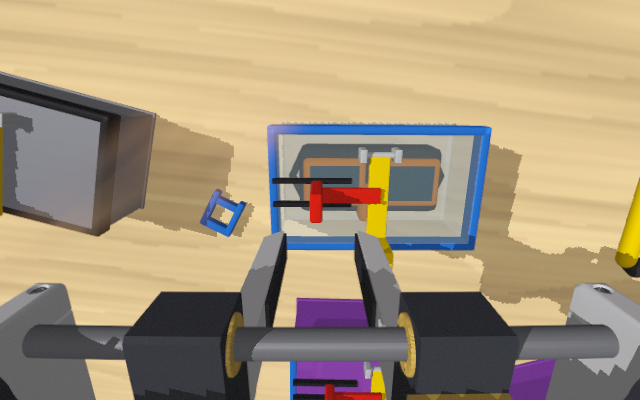

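The wrist view confirms it: fin centre in box frame is (1, 55.6) mm, top at 52. It matches the description and sits between the fingers. Descend.

jog_arm([
  [4,[-0.2,2,0.2],0],
  [4,[-0.2,4,0.2],0],
  [4,[-0.2,6,0.2],0],
  [4,[-0.2,8,0.2],0],
  [4,[-0.2,9.4,0.2],0],
  [4,[-0.2,9.4,0.2],0],
  [4,[-0.2,9.4,0.2],0],
])

```text
time_s: 2.25
ee_pos: [0.5568, -0.1187, 0.1311]
eef_rot: [-1.57, -0.0, -1.457]
force: [-0.6, -0.4, 0.6]
grip_width: 0.0398
```

jog_arm([
  [0.5,[0,0,0],0],
  [0.5,[0,0,0],0],
  [0.5,[0,0,0],0],
  [0.5,[0,0,0],0],
  [0.5,[0,0,0],0],
  [0.5,[0,0,0],0],
], grip_force=12)

```text
time_s: 2.85
ee_pos: [0.5568, -0.1175, 0.1308]
eef_rot: [-1.571, 0.001, -1.456]
force: [-1.2, 6.2, 3.6]
grip_width: 0.0099
```

```bash
python3 -c "
from h import *
go(bx(0,83,40))"
```

```text
t 2.85 tcp box mm [ 1.3 56.  40.8] F [-1.2  6.2  3.6] w 0.00986488034761374 rpy [-1.571e+00  1.000e-03 -1.456e+00]
shift cm [-2.7   0.08 -0.12]
turn 0.0035194817665553657
```

jog_arm([
  [0.5,[-0.4,0,0],0],
  [0.5,[-0.8,0,0],0],
  [0.5,[-1.2,0,0],0],
  [0.5,[-1.6,0,0],0],
  [0.5,[-2.0,0,0],0],
  [0.5,[-2.3,0,0],0],
  [0.5,[-2.5,0,0],0],
  [0.5,[-2.6,0,0],0],
  [0.5,[-2.6,0,0],0],
  [0.5,[-2.6,0,0],0],
])

```text
time_s: 3.85
ee_pos: [0.5539, -0.0925, 0.1306]
eef_rot: [-1.57, 0.0, -1.456]
force: [-0.0, -0.5, 4.3]
grip_width: 0.0102
```

```bash
python3 -c "
from h import *
go(bx(0,83,40))"
```

```text
t 3.85 tcp box mm [ 1.2 81.2 40.6] F [-0.  -0.5  4.3] w 0.010236900987804056 rpy [-1.57   0.    -1.456]
shift cm [-0.18  0.06 -0.12]
turn 0.0032077326076218604
```

jog_arm([
  [4,[0,0,0],0],
  [4,[0,0,0],0],
  [4,[0,0,0],0],
  [4,[0,0,0],0],
  [4,[0,-2,0],0],
  [4,[0,-4,0],0],
  [4,[0,-6,0],0],
  [4,[0,-8,0],0],
  [4,[0,-8,0],0],
  [4,[0,-8,0],0],
])

```text
time_s: 4.85
ee_pos: [0.5536, -0.0924, 0.2099]
eef_rot: [-1.571, 0.0, -1.456]
force: [-0.3, 0.0, 0.2]
grip_width: 0.0401
```

```bash
cat > look.py <<'E'
from h import *
import sys
go(bx(-50,0,120),bx(-50,0,29))
o=ctrl.get_obs(); c=optics.camera("wrist")
W=np.eye(4);W[:3,:3]=R.from_euler("xyz",o["eef_rot"]).as_matrix();W[:3,3]=o["ee_pos"]
W=np.linalg.inv(W@c["mount"]); img=c["img"]
cv2.imwrite(f"pics/{sys.argv[1]}.png",img[:,:,::-1])
for nm,lo,hi in (("red",(0,150,70),(6,255,255)),("yel",(20,150,120),(32,255,255))):
    uv=np.argwhere(mask(img,lo,hi))[:,::-1]
    p=(depthpts(c,uv,W)-C)@B*1000; p=p[(abs(p[:,0])<70)&(abs(p[:,1])<110)]
    for a,b in ((-2,8),(8,18),(18,38),(38,46),(46,60),(60,80),(80,120)):
        s=p[(p[:,2]>a)&(p[:,2]<=b)]
        if len(s)>5: print(nm,a,len(s),np.percentile(s,[3,50,97],axis=0).round(1).tolist())
E
python3 look.py w2
```

```text
t 4.85 tcp box mm [  1.   81.3 119.9] F [-0.3  0.   0.2] w 0.04007603144743606 rpy [-1.571  0.    -1.456]
shift cm [ 8.11 -0.01 -5.12]
shift cm [ 8.11  9.09 -5.12]
turn 0.0032655015533105125
red -2 18 [[-13.5, 76.8, -0.1], [10.4, 84.9, 6.5], [12.1, 85.9, 7.7]]
red 8 1051 [[-6.2, 25.2, 11.4], [1.1, 49.6, 14.6], [11.4, 76.0, 16.0]]
red 18 84 [[10.4, 75.1, 19.4], [12.0, 79.8, 29.6], [12.5, 84.5, 37.5]]
red 38 37 [[11.2, 75.4, 38.3], [12.0, 79.8, 42.2], [12.4, 84.3, 45.8]]
red 46 387 [[-9.7, 75.4, 48.5], [2.2, 79.8, 51.6], [12.1, 84.2, 52.8]]
yel -2 416 [[-39.8, -11.4, -1.3], [-0.4, 4.9, 7.4], [31.7, 9.0, 8.0]]
yel 8 1529 [[-42.5, -7.4, 8.1], [-6.2, 0.7, 8.9], [31.7, 8.9, 14.8]]
yel 18 316 [[-53.9, -7.8, 19.1], [-42.2, 4.2, 29.2], [-41.6, 10.7, 37.3]]
yel 38 445 [[-56.4, -8.4, 38.9], [-48.4, 1.2, 41.5], [-41.9, 10.3, 42.8]]
```

The tab is out: the fin went from y=55.6 to 79.8 mm with the latch still down. Block centre is about (-49, 0.7) mm. Move over it and look.

jog_arm([
  [4,[2.5,0,-1.6],0],
  [4,[5,0,-3.2],0],
  [4,[7,0,-4.4],0],
  [4,[8.1,0,-5.1],0],
  [4,[8.1,0,-5.1],0],
  [4,[8.1,0,-5.1],0],
  [4,[8.1,0,-5.1],0],
])

```text
time_s: 5.6
ee_pos: [0.5127, -0.1779, 0.2102]
eef_rot: [-1.571, 0.0, -1.455]
force: [-0.1, -0.7, -0.6]
grip_width: 0.0398
```

jog_arm([
  [4,[0,2,0],0],
  [4,[0,4,0],0],
  [4,[0,6,0],0],
  [4,[0,7.5,0],0],
  [4,[0,8.5,0],0],
  [4,[0,9,0],0],
  [4,[0,9,0],0],
  [4,[0,9,0],0],
])

```text
time_s: 6.4
ee_pos: [0.5127, -0.1787, 0.1211]
eef_rot: [-1.57, -0.0, -1.456]
force: [0.0, -1.2, 0.2]
grip_width: 0.0401
```

jog_arm([
  [1.5,[0,0,0],0],
  [1.5,[0,0,0],0],
  [1.5,[0,0,0],0],
  [1.5,[0,0,0],0],
  [1.5,[0,0,0],0],
  [1.5,[0,0,0],0],
], grip_force=12)

```text
time_s: 7.0
ee_pos: [0.5123, -0.1781, 0.1207]
eef_rot: [-1.571, 0.001, -1.456]
force: [-1.6, 5.2, 2.6]
grip_width: 0.0199
```

Run:
```python
from h import *
o=ctrl.get_obs(); p0=(o["ee_pos"]-C)@B*1000
v=p0-np.array([35.5,0,6]); r=np.hypot(v[0],v[2]); a0=np.arctan2(v[2],-v[0]); print(p0,r,a0)
ps=[]
for d in (.2,.4,.6,.8,1.,1.1,1.15,1.2):
    ps.append(bx(35.5-r*np.cos(a0+d),p0[1],6+r*np.sin(a0+d)))
go(*ps)
```

```text
[-49.58328981   0.68044662  30.69513485] 88.59467190690046 0.2824848688445207
t 7.0 tcp box mm [-49.6   0.7  30.7] F [-1.6  5.2  2.6] w 0.019939303043429887 rpy [-1.571e+00  1.000e-03 -1.456e+00]
shift cm [ 0.   -1.64  0.66]
shift cm [ 0.   -3.12  1.63]
shift cm [ 0.   -4.37  2.88]
shift cm [ 0.01 -5.35  4.35]
shift cm [ 0.01 -6.02  5.99]
shift cm [ 0.02 -6.23  6.85]
shift cm [ 0.02 -6.31  7.29]
shift cm [ 0.02 -6.36  7.73]
turn 0.0033665970217762187
```

jog_arm([
  [1.5,[0,-0.8,0.3],0],
  [1.5,[0,-1.6,0.66],0],
  [1.5,[0,-2.4,1.1],0],
  [1.5,[0,-3.1,1.63],0],
  [1.5,[0,-3.8,2.23],0],
  [1.5,[0,-4.4,2.9],0],
  [1.5,[0,-4.9,3.6],0],
  [1.5,[0,-5.35,4.35],0],
  [1.5,[0,-5.35,4.35],0],
])

```text
time_s: 7.9
ee_pos: [0.5565, -0.1732, 0.175]
eef_rot: [-1.57, 0.001, -1.456]
force: [-1.8, 5.2, 2.3]
grip_width: 0.0199
```

Run:
```python
from h import *
go(*[bx(35.5-88.6*np.cos(.2825+d),.7,6+88.6*np.sin(.2825+d)) for d in (.9,1.,1.1,1.15,1.18)])
```

```text
t 7.9 tcp box mm [-5.2  0.7 85. ] F [-1.8  5.2  2.3] w 0.019872713828403624 rpy [-1.570e+00  1.000e-03 -1.456e+00]
shift cm [ 0.   -0.3   0.72]
shift cm [ 0.01 -0.59  1.55]
shift cm [ 0.01 -0.8   2.41]
shift cm [ 0.01 -0.87  2.85]
shift cm [ 0.01 -0.9   3.11]
turn 0.003790589208522599
```

jog_arm([
  [1.5,[0,-0.3,0.75],0],
  [1.5,[0,-0.6,1.55],0],
  [1.5,[0,-0.8,2.4],0],
  [1.5,[0,-0.9,3.0],0],
  [1.5,[0,-0.9,3.0],0],
  [1.5,[0,-0.9,3.0],0],
  [1.5,[0,-0.9,3.0],0],
])

```text
time_s: 8.6
ee_pos: [0.5858, -0.1699, 0.1839]
eef_rot: [-1.57, 0.0, -1.456]
force: [-0.3, 5.5, 1.5]
grip_width: 0.0199
```

```bash
python3 look.py w3
```

```text
t 8.6 tcp box mm [24.3  0.7 93.9] F [-0.3  5.5  1.5] w 0.019948898242087683 rpy [-1.57   0.    -1.456]
shift cm [ 0.04 -2.62 -7.43]
shift cm [ 0.05  6.48 -7.44]
turn 0.0035529775591467416
red -2 14 [[-2.6, 75.6, 6.0], [11.9, 78.1, 7.2], [12.3, 85.5, 7.9]]
red 8 1124 [[-6.2, 29.9, 11.0], [2.3, 54.8, 14.7], [11.8, 78.1, 16.4]]
red 18 336 [[-8.6, 74.9, 18.6], [6.6, 75.3, 28.4], [12.4, 82.2, 37.4]]
red 38 162 [[-8.2, 74.8, 38.3], [7.0, 75.3, 41.9], [12.5, 83.1, 45.7]]
red 46 508 [[-9.5, 75.0, 46.8], [2.2, 78.8, 51.5], [12.1, 83.7, 52.9]]
yel -2 30 [[-4.5, 7.4, -1.9], [9.8, 10.7, -0.8], [30.8, 10.9, 1.4]]
yel 8 250 [[31.2, -8.3, 8.4], [34.1, -0.0, 13.2], [37.0, 8.3, 17.8]]
yel 18 601 [[19.4, -8.2, 19.0], [25.0, -0.1, 28.5], [31.0, 8.4, 37.6]]
yel 38 276 [[14.4, -8.4, 38.3], [16.9, -0.1, 42.0], [19.7, 8.2, 45.8]]
yel 46 371 [[8.6, -8.2, 46.3], [11.4, 0.5, 51.0], [14.7, 8.5, 55.6]]
yel 80 2028 [[-12.1, -8.8, 87.4], [14.8, 0.2, 96.5], [25.3, 8.8, 103.3]]
```

View pics/w3.png

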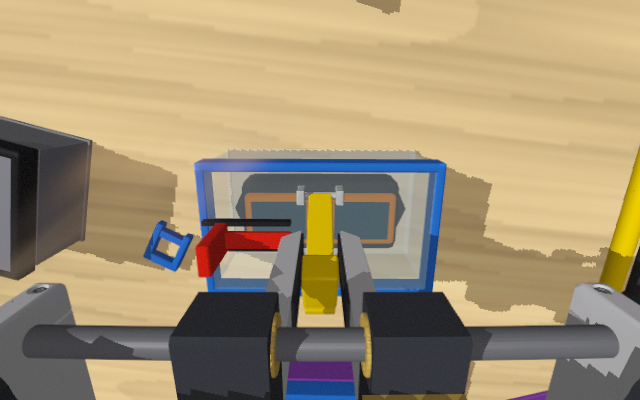

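The latch is up: the arm slopes at about 59° (~1.03 rad) and the fingers hold the block near pixel (320,275). The grasp has slipped a little on the block, so I push further for margin.

jog_arm([
  [1.5,[0,0,0.4],0],
  [1.5,[0,0,0.8],0],
  [1.5,[0,0,1.1],0],
  [1.5,[0,0,1.1],0],
  [1.5,[0,0,1.1],0],
])

```text
time_s: 9.15
ee_pos: [0.5968, -0.1686, 0.1841]
eef_rot: [-1.569, 0.0, -1.456]
force: [-0.5, 6.1, 3.5]
grip_width: 0.0198
```

```bash
cat >> look.py <<'E'
s=p[(p[:,2]>18)&(p[:,2]<55)&(abs(p[:,1])<8)]
k=np.polyfit(s[:,2],s[:,0],1); print("arm angle",np.arctan2(1,-k[0]), "n",len(s))
E
python3 look.py w4
```

```text
t 9.15 tcp box mm [35.4  0.7 94.1] F [-0.5  6.1  3.5] w 0.01983930282231852 rpy [-1.569  0.    -1.456]
shift cm [ 0.04 -2.6  -8.53]
shift cm [ 0.04  6.5  -8.55]
turn 0.003577064857108736
red -2 26 [[-11.5, 55.5, 5.3], [11.4, 76.7, 6.4], [12.1, 85.0, 7.7]]
red 8 965 [[-6.0, 36.3, 11.1], [2.0, 57.1, 14.7], [11.8, 79.3, 16.2]]
red 18 339 [[-8.4, 74.8, 18.8], [7.3, 75.4, 28.8], [12.4, 82.4, 37.3]]
red 38 164 [[-8.7, 74.9, 38.3], [8.1, 75.4, 42.2], [12.2, 83.1, 45.7]]
red 46 480 [[-9.4, 75.1, 47.0], [2.3, 78.8, 51.6], [12.0, 83.5, 53.0]]
yel -2 30 [[1.0, -1.3, -1.9], [14.1, 10.7, -0.7], [37.1, 10.9, 7.9]]
yel 8 216 [[32.8, -7.9, 8.4], [35.0, -0.0, 13.3], [37.3, 8.4, 17.6]]
yel 18 516 [[23.6, -8.2, 18.5], [27.9, -0.1, 28.4], [32.6, 8.4, 37.6]]
yel 38 235 [[19.7, -8.5, 38.4], [21.8, 0.5, 41.9], [23.8, 8.3, 45.7]]
yel 46 259 [[16.3, -8.3, 46.4], [18.2, -0.2, 49.8], [20.2, 8.2, 53.7]]
yel 80 2197 [[-3.3, -8.8, 91.7], [22.6, 0.2, 98.3], [34.7, 8.8, 104.6]]
arm angle 1.1420609245512625 n 914
```

The arm angle is now 1.14 rad. Release and rise.

jog_arm([
  [4,[0,0,0],0],
  [4,[0,0,0],0],
  [4,[0,0,0],0],
  [4,[0,0,0],0],
  [4,[0,-2,0],0],
  [4,[0,-4,0],0],
  [4,[0,-6,0],0],
  [4,[0,-8,0],0],
  [4,[0,-8,0],0],
  [4,[0,-8,0],0],
])

```text
time_s: 10.2
ee_pos: [0.5962, -0.1691, 0.2623]
eef_rot: [-1.571, 0.0, -1.456]
force: [-0.7, 0.2, -0.6]
grip_width: 0.0399
```

jog_arm([
  [4,[0,-1,-3],0],
  [4,[0,-1,-6],0],
  [4,[0,-1,-8],0],
  [4,[0,-1,-8],0],
  [4,[0,-1,-8],0],
])

```text
time_s: 10.7
ee_pos: [0.5168, -0.1783, 0.2722]
eef_rot: [-1.572, 0.001, -1.456]
force: [0.2, -0.6, -0.2]
grip_width: 0.04
```

```bash
python3 look.py w5
```

```text
t 10.7 tcp box mm [-4.520e+01  1.000e-01  1.822e+02] F [ 0.2 -0.6 -0.2] w 0.04001337416364465 rpy [-1.572e+00  1.000e-03 -1.456e+00]
shift cm [ 0.01  6.22 -0.48]
shift cm [ 1.000e-02  1.532e+01 -4.700e-01]
turn 0.0028762123492003244
red 8 421 [[-6.6, 24.4, 13.4], [1.3, 38.1, 14.7], [6.3, 56.7, 16.0]]
red 46 235 [[-9.8, 76.4, 50.3], [0.1, 80.4, 51.7], [10.6, 84.4, 53.0]]
yel -2 15 [[-20.3, 12.6, -1.4], [-1.3, 14.3, -0.5], [25.4, 15.0, 0.3]]
yel 8 35 [[35.6, -7.0, 8.9], [35.6, 0.7, 11.3], [36.6, 8.4, 13.2]]
yel 80 1483 [[-5.1, -8.9, 91.3], [16.2, 0.2, 97.9], [33.7, 9.2, 104.6]]Traceback (most recent call last):
  File "look.py", line 15, in <module>
    k=np.polyfit(s[:,2],s[:,0],1); print("arm angle",np.arctan2(1,-k[0]), "n",len(s))
    raise TypeError("expected non-empty vector for x")
TypeError: expected non-empty vector for x
```

View pics/w5.png

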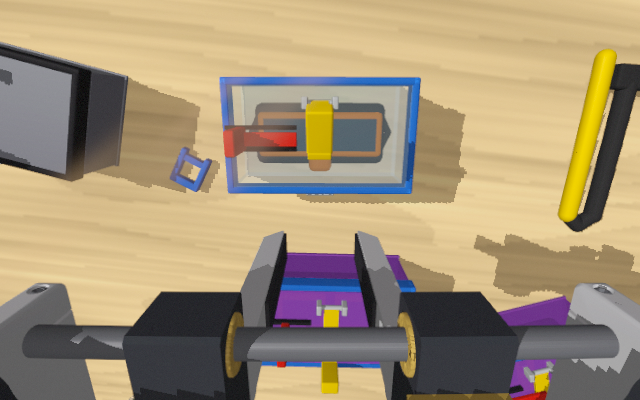

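The latch stands up at (319,130), its block at the same heights as before release (91–105 mm). The tab is still out (fin y = 80.4 mm), and the gripper is clear with no force on it. Hand in.

```bash
python3 -c "
from station import ctrl
print(ctrl.hand_in())"
```

```text
the job is handed in; nothing more can be done
None
```

The mask box is unlatched: I slid its red tab out about 25 mm with the latch still down, swung the yellow latch up, released it and backed off. I handed the job in at about 11 s of the 51 s allowed; the hand-in gives no verdict.

- **Latch:** it measured about 1.14 rad just before release. Afterwards the block stood at the same height, 91–105 mm above the lid. I did not get a second angle reading, because that fit failed with the arm hidden from the camera.
- **Tab:** the fin stayed out at about 80 mm, against 55.6 mm at the start.
- **Contact:** the gripper was clear of the box with almost no force on it. I kept away from the grey case and the purple boxes throughout.
- **Grip slip:** the grasp slipped on the block during the swing, leaving the latch at about 1.03 rad, so I pushed it another 11 mm to get more margin.

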